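# Push the row of spruce blocks home in the planing board

### The arm

A 6-joint arm with a two-finger parallel gripper is mounted at the origin on the work surface. World frame = base frame: x ahead of the robot, y to its left, z up, the work surface at z = 0. Lengths are in mm, angles in rad, forces in N, time in s.
With the tool pointing down it reaches from about 325 to 925 mm from the base axis. Payload 3.1 kg.
Tool frame: the origin (TCP) lies at the very end of the fingers, on their centre line; the grasp point (between the pads) lies 19 mm behind it; z points along the fingers, y is the direction in which the jaws open and shut (so a half turn about z gives the same grasp; the last joint's range is limited). The gripper opens to 85 mm and grips with 20 to 120 N. Pads are 22 mm wide; open, the fingers measure 114 mm over their backs; the gripper's body (76 mm by 85 mm) begins 54 mm behind the grasp point. The pads swing forward as they close: fully open they stand 13 mm farther back than shut.
Start: joints at [-1.406, 0.217, 1.613, -0, 1.311, -0.112], TCP at [170.82, -601.215, 231.3] pointing down, gripper open.
Joint ranges: [-2.75, 2.75], [-0.78, 2.1], [0.31, 2.55], [-1.13, 4.27], [0.13, 2.63], [-2.58, 2.58]. Speed limits (rad/s): [2.79, 2.79, 3.14, 3.14, 3.14, 3.14].

### API

Orientations are given as a unit quaternion [x, y, z, w].
In Python, from plant import bot gives the robot as it stands.
- The arm moves only by the shell command python3 -m crank 'ROWS' [FORCE]. ROWS is JSON, a list of rows, each a list of 7 numbers: the turn, a rotation vector about the tool's x, y, z in rad, then the shift along the tool's x, y, z in mm, then the finger opening in mm, from 0 to 85.4. A call has 1 to 20 rows; each row shifts and turns the commanded pose from where the row before left it, along the tool's axes as they then stand; what a row does not reach is not made up. A row lasts 1/8 s, in which the tool goes at most 62.5 mm and 10.7 degrees, less where a joint would pass 70% of its speed; a pose out of reach is approached as far as the arm can. A call is refused whole if a number of a shift passes 62.5 or a number of a turn 0.188, either way. A call with a gripper value outside its range is refused whole. The fingers move at their own pace and stop on an object; FORCE is the grip in N (left out, the last holds). Time passes only in rows, so rows that do not move let the fingers close. It gives the time, the measured TCP pose, the force and the opening at its end, in the units of the state.
- bot.state(): the state, without advancing time (a new reading comes with each control period).
- bot.grab_frame(name): name is "side" or "top" or "wrist"; returns the picture (384x512x3 uint8, red, green, blue); there is no depth.
- bot.camera_model(name): a dict with "fov_y" (degrees; the focal length in pixels is half the picture's height over the tangent of half this angle, whatever the lens; pixels are square), "cx", "cy" (the principal point, pixels), "xyz" and "orientation" of the camera in the world. Camera axes: x right, y down, z forward; pixel columns grow to the right and rows downward; lengths in mm; the calibration is good to about 2 mm. A picture is of the moment at which its call begins: read the wrist's pose just before it. camera_model takes no time and is no camera call; for the wrist camera it gives the pose at the moment of the call.
- bot.sign_off(): hands the job in, once; it reports no verdict.
Trained networks look in the newest picture that a camera, given by its name, has taken for a name from the list of things; names that differ only in an ending like _2 or _b are one class to them, and where a whole thing is asked for, a point or a joint stands for the part that bears it (a point fixed in the world has none). Each returns a list of dicts, best first, with "score" (0 to 1); they miss things now and then, are a little off and sometimes report something else, mostly with a low value. They report only what shows in the picture. A call takes as long as a camera call. They do not tell look-alikes from the thing itself.
- bot.masks_of(target, camera): "pixels" (384x512 bool, what is visible of it) and "rect" ([centre column, centre row, width, height] in pixels, round what is visible of it).
The state is a dict: "time": time; "joints": joint angles; "joint_velocities": joint speeds; "joint_efforts": joint torques, N m; "position": TCP position; "orientation": TCP orientation; "ft_force": force on the tool from outside, world axes, zero at the start; "moment": the same for the moment, N m; "grip_width": finger opening in mm.
Only numpy, scipy, OpenCV 4.12 (cv2) and the standard library are available. Lean on these libraries where they do the work, as an engineer would, in place of code of your own. Each camera call takes 0.05 s, during which the arm holds its last target.

### The job

The six spruce blocks for a viola stand in a touching row in the planing board's channel and have to be brought up to the end stop, ready for planing. Push with the fingertips on the back of the last block, the one farthest from the green end stop, so that the whole row slides along the fence as one train until the first block is fully home against the stop and no gaps are left, then take the hand away. Touch only that last block, do not grip, lift or tip any block, and leave the thumb plane, spool clamp and varnish jar where they are.

Things in the scene. Friction and masses are not known exactly. Their poses are not given: they have to be found in the camera images.
- board: Gang-planing board screwed to the bench: dark wooden base 116 x 400 mm (its x, y), 12 mm thick; origin at the centre of its underside. A straight channel 42 mm wide runs along its y axis, centred on x = 0. The +y end is closed by the end stop, the -y end (y = -200 mm) is open. It may lie turned up to 25 degrees either way; +y points roughly to the robot's left.
- stop_face (a point): Point on the inner face of the green end stop, in the middle of the channel, 30 mm above the bench, at (0, 170, 30) mm in the board's frame; axes as the board's. The stop is 100 mm wide, 26 mm thick, its top 38 mm above the bench.
- fence_top (a point): Point on top of the aluminium fence, the channel's guide on its +x side, half-way along, at (32, -14, 34) mm in the board's frame: 22 mm wide, 372 mm long, top 34 mm above the bench. The dark steel batten on the -x side is 16 mm wide, as long, top 26 mm above the bench.
- row_home (a point): Point in the middle of the channel, 32 mm above the bench, where the free back face of the last block is when the whole row is home: at (0, -42, 32) mm in the board's frame, 212 mm (the length of the closed row) from the stop's face; axes as the board's.
- block1: Pale spruce head end block, loose, in the channel: 40 mm across it (its x), 46 mm along it (its y), 40 mm high (top 52 mm above the bench), about 33 g. Origin at the centre of its underside, 12 mm above the bench. First of the row, nearest the end stop. It starts 45 to 110 mm short of the stop; the gaps in the row are under 1 mm. The row slides with 1 to 2 N, held by friction alone.
- block2: Pale spruce corner block, loose, in the channel: 40 mm across it (its x), 30 mm along it (its y), 40 mm high (top 52 mm above the bench), about 22 g. Origin at the centre of its underside, 12 mm above the bench. Number 2 in the row, counted from the end stop.
- block3: Pale spruce corner block, loose, in the channel: 40 mm across it (its x), 30 mm along it (its y), 40 mm high (top 52 mm above the bench), about 22 g. Origin at the centre of its underside, 12 mm above the bench. Number 3 in the row, counted from the end stop.
- block4: Pale spruce corner block, loose, in the channel: 40 mm across it (its x), 30 mm along it (its y), 40 mm high (top 52 mm above the bench), about 22 g. Origin at the centre of its underside, 12 mm above the bench. Number 4 in the row, counted from the end stop.
- block5: Pale spruce corner block, loose, in the channel: 40 mm across it (its x), 30 mm along it (its y), 40 mm high (top 52 mm above the bench), about 22 g. Origin at the centre of its underside, 12 mm above the bench. Number 5 in the row, counted from the end stop.
- block6: Pale spruce tail end block, loose, in the channel: 40 mm across it (its x), 46 mm along it (its y), 40 mm high (top 52 mm above the bench), about 33 g. Origin at the centre of its underside, 12 mm above the bench. Last of the row, farthest from the end stop: push it on its free -y face, 23 mm behind its origin.
- thumb_plane: Bystander: small brass thumb plane, 22 x 56 mm, about 40 mm high, on the bench beside the board; origin at the centre of its underside.
- spool_clamp: Bystander: wooden spool clamp standing upright on the bench, two pale discs 34 mm across on a steel rod with a brass wing nut, 78 mm high; origin at the centre of its underside.
- varnish_jar: Bystander: closed amber varnish jar, 56 mm across, 72 mm high, on the bench; origin at the centre of its underside.
Things that resemble listed ones, but are neither listed nor needed, are in the scene too. What is shaped like the block3 but purple is not meant.

How it is judged (in metres and radians):
At the end, for the whole second after the job is handed in: All six blocks stand upright and still in the channel, flat on the base, each within 3 mm of its place in the closed row against the end stop; thumb plane, spool clamp and jar are within 10 mm of where they stood (y of block1 in the frame of board above 0.144 m and x of block1 in the frame of board between -0.004 and 0.004 m and height (world z) of each of block1, block2, block3, block4, block5, block6 below 0.014 m and angle between each of block1, block2, block3, block4, block5, block6's own z axis and vertical below 0.05 rad and angle between the y axis of each of block1, block2, block3, block4, block5, block6 and the y axis of board, either way round below 0.08 rad and linear speed of each of block1, block2, block3, block4, block5, block6 below 0.01 m/s and y of block2 in the frame of board above 0.106 m and x of block2 in the frame of board between -0.004 and 0.004 m and y of block3 in the frame of board above 0.076 m and x of block3 in the frame of board between -0.004 and 0.004 m and y of block4 in the frame of board above 0.046 m and x of block4 in the frame of board between -0.004 and 0.004 m and y of block5 in the frame of board above 0.016 m and x of block5 in the frame of board between -0.004 and 0.004 m and y of block6 in the frame of board above -0.022 m and x of block6 in the frame of board between -0.004 and 0.004 m and distance of each of thumb_plane, spool_clamp, varnish_jar from where it was at the start of the episode below 0.01 m); the robot touches nothing.
It fails at once if a block is lifted more than 6 mm or tipped more than about 14 degrees (height (world z) of any of block1, block2, block3, block4, block5, block6 above 0.018 m or angle between any of block1, block2, block3, block4, block5, block6's own z axis and vertical above 0.25 rad).
It fails at once if the fingers push on a block other than the last one (over 1.5 N) (contact force between the fingers and block1 above 1.5 N or contact force between the fingers and block2 above 1.5 N or contact force between the fingers and block3 above 1.5 N or contact force between the fingers and block4 above 1.5 N or contact force between the fingers and block5 above 1.5 N).
It fails at once if the fingers straddle the last block as for a grip (z of the grasp point in the frame of block6 below 0.038 m and y of the grasp point in the frame of block6 between -0.02 and 0.02 m and x of the grasp point in the frame of block6 between -0.02 and 0.02 m).
It fails at once if the row is pulled apart: first and last block more than 12 mm farther apart than in a closed row (horizontal distance between block1 and block6 above 0.178 m).
It fails at once if a bystander is moved more than 15 mm or knocked over (distance of any of thumb_plane, spool_clamp, varnish_jar from where it was at the start of the episode above 0.015 m or angle between any of thumb_plane, spool_clamp, varnish_jar's own z axis and vertical above 0.3 rad).
It also fails if it takes over 35 s, if anything falls off the work surface, if the arm or the gripper's body presses on something with over 40 N, if the wrist force passes 120 N, or if a joint passes its speed limit or range.

## Working session

There is one attempt and no reset: what is moved stays moved. The work goes in short steps, Python scripts to look and compute and a shell command to move; the robot and the scene stay as the last step left them, time stands still between calls to the robot, and variables do not carry over. Pictures are saved under pics/ and viewed, and the job is handed in when it is done.

```bash
mkdir -p pics; ls
python3 - <<'E'
from plant import bot
import cv2
s=bot.state();print({k:s[k] for k in ('time','position','orientation','ft_force','grip_width')})
for n in ('side','top','wrist'):
    m=bot.camera_model(n);print(n,m)
    cv2.imwrite(f'pics/{n}0.png',bot.grab_frame(n)[:,:,::-1])
E
```

```text
pics
{'time': 0.0, 'position': array([ 170.66747113, -600.4000397 ,  229.94942671]), 'orientation': array([ 9.90440622e-01,  1.37934582e-01, -2.99492606e-05, -1.19394817e-03]), 'ft_force': array([-0.15965567,  0.21532714, -0.50932191]), 'grip_width': 85.26890495632288}
side {'fov_y': 48.697468208928385, 'cx': 266.1092692343381, 'cy': 193.2677128167099, 'xyz': array([ 354.66113954, -654.95447202,  562.05440645]), 'orientation': array([ 0.87402796, -0.14366829,  0.07047513, -0.45876771])}
top {'fov_y': 57.647402479315716, 'cx': 258.5867453260859, 'cy': 195.1597593337468, 'xyz': array([520.7028872 ,   3.00363129, 745.48689249]), 'orientation': array([-0.7010408 ,  0.71255637, -0.01477463,  0.02422668])}
wrist {'fov_y': 67.81261656389435, 'cx': 254.58307554971216, 'cy': 190.0448198485202, 'xyz': array([ 247.90885752, -580.25109458,  372.13363953]), 'orientation': array([ 0.78860666, -0.59505504, -0.09414869,  0.1230653 ])}
```

View pics/side0.png

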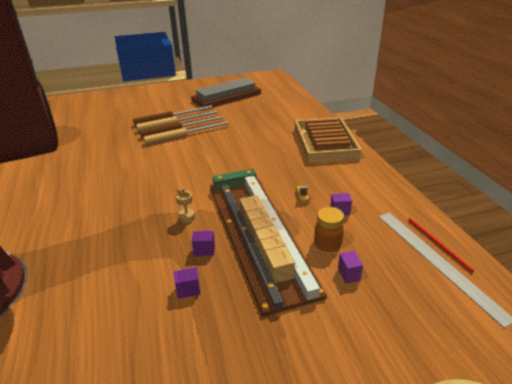

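View pics/top0.png

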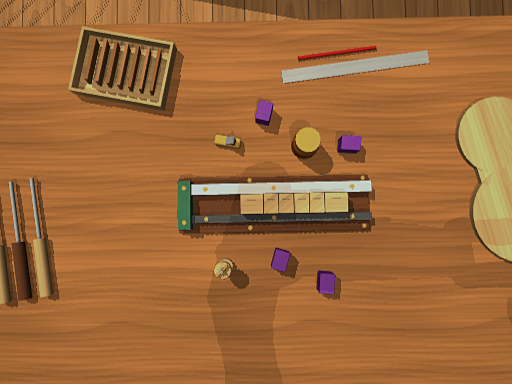

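Run:
```python
from plant import bot
for c in ('top','side'):
  for n in ('board','stop_face','fence_top','block1','block6','block3','thumb_plane','spool_clamp','varnish_jar'):
    for d in bot.masks_of(n,c)[:6]: print(c,n,round(d['score'],2),[round(float(v),1) for v in d['rect']],d['pixels'].sum())
```

```text
top board 0.86 [273.9, 204.8, 192.1, 56.9] 8188
top board 0.27 [229.1, 140.2, 26.9, 15.0] 291
top stop_face 0.62 [276.1, 203.7, 195.1, 57.4] 8230
top stop_face 0.3 [302.0, 204.1, 18.6, 17.6] 333
top fence_top 0.73 [274.7, 202.4, 190.6, 58.7] 8507
top block1 0.9 [348.1, 142.9, 23.4, 21.3] 394
top block1 0.89 [301.4, 203.6, 18.6, 18.9] 303
top block1 0.89 [314.8, 201.3, 16.0, 17.6] 309
top block1 0.87 [326.4, 285.0, 21.1, 23.7] 381
top block1 0.79 [263.9, 114.5, 14.1, 31.3] 326
top block1 0.77 [251.2, 205.3, 25.8, 16.3] 469
top block6 0.9 [348.1, 142.9, 23.4, 21.3] 394
top block6 0.89 [301.4, 203.6, 18.6, 18.9] 303
top block6 0.89 [314.8, 201.3, 16.0, 17.6] 309
top block6 0.87 [326.4, 285.0, 21.1, 23.7] 381
top block6 0.79 [263.9, 114.5, 14.1, 31.3] 326
top block6 0.77 [251.2, 205.3, 25.8, 16.3] 469
top block3 0.9 [348.1, 142.9, 23.4, 21.3] 394
top block3 0.89 [301.4, 203.6, 18.6, 18.9] 303
top block3 0.89 [314.8, 201.3, 16.0, 17.6] 309
top block3 0.87 [326.4, 285.0, 21.1, 23.7] 381
top block3 0.79 [263.9, 114.5, 14.1, 31.3] 326
top block3 0.77 [251.2, 205.3, 25.8, 16.3] 469
top thumb_
[... 574 characters left out ...]
7.9, 37.3] 828
side block6 0.82 [186.7, 281.8, 27.3, 35.4] 682
side block6 0.79 [202.1, 244.3, 28.1, 30.4] 538
side block6 0.76 [268.2, 235.2, 25.2, 20.0] 282
side block6 0.72 [350.8, 269.7, 23.7, 35.8] 650
side block6 0.7 [250.0, 208.1, 21.3, 27.1] 382
side block3 0.91 [281.1, 264.6, 27.9, 37.3] 828
side block3 0.82 [186.7, 281.8, 27.3, 35.4] 682
side block3 0.79 [202.1, 244.3, 28.1, 30.4] 538
side block3 0.76 [268.2, 235.2, 25.2, 20.0] 282
side block3 0.72 [350.8, 269.7, 23.7, 35.8] 650
side block3 0.7 [250.0, 208.1, 21.3, 27.1] 382
side thumb_plane 0.73 [302.9, 195.9, 12.1, 19.9] 214
side spool_clamp 0.91 [185.4, 205.1, 17.0, 35.6] 424
side varnish_jar 0.73 [329.4, 229.7, 31.4, 48.2] 1079
```

Run:
```python
import cv2
a=cv2.imread('pics/top0.png')[165:245,170:380]
cv2.imwrite('pics/topz.png',cv2.resize(a,None,fx=3.8,fy=3.8,interpolation=cv2.INTER_CUBIC))
a=cv2.imread('pics/side0.png')[160:320,190:340]
cv2.imwrite('pics/sidez.png',cv2.resize(a,None,fx=3.7,fy=3.7,interpolation=cv2.INTER_CUBIC))
```

```text
(no output)
```

View pics/topz.png

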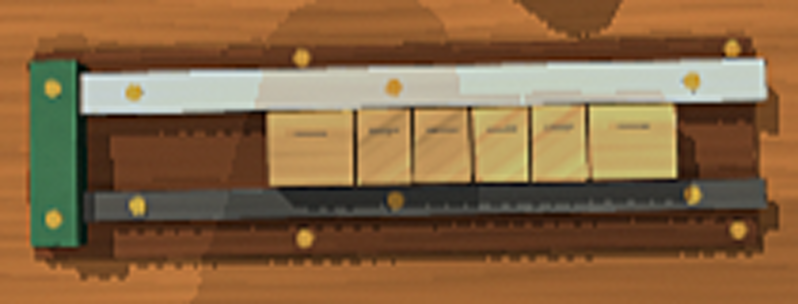

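View pics/sidez.png

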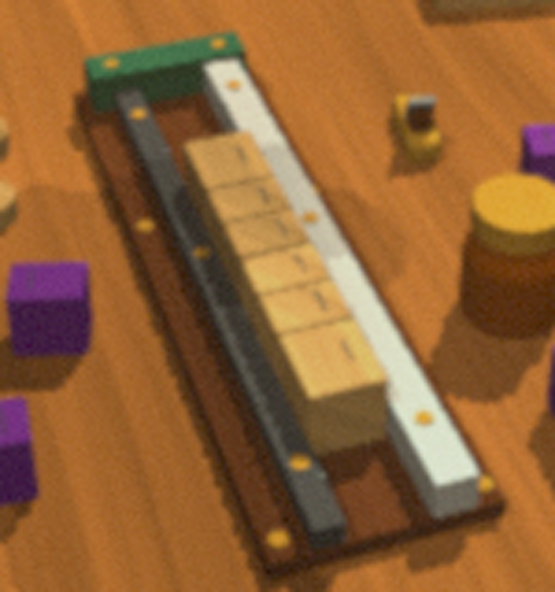

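```bash
cat > h.py <<'E'
import numpy as np
from scipy.spatial.transform import Rotation as R
from scipy.optimize import least_squares
def proj(m,P):
    f=192/np.tan(np.radians(m['fov_y']/2))
    c=(np.atleast_2d(P)-m['xyz'])@R.from_quat(m['orientation']).as_matrix()
    return np.c_[f*c[:,0]/c[:,2]+m['cx'],f*c[:,1]/c[:,2]+m['cy']]
def unproj(m,uv,z):
    f=192/np.tan(np.radians(m['fov_y']/2))
    uv=np.atleast_2d(uv)
    d=np.c_[(uv-[m['cx'],m['cy']])/f,np.ones(len(uv))]@R.from_quat(m['orientation']).as_matrix().T
    return m['xyz']+d*((z-m['xyz'][2])/d[:,2])[:,None]
def b2w(b,P):
    P=np.atleast_2d(P);c,s=np.cos(b[2]),np.sin(b[2])
    return np.c_[b[0]+c*P[:,0]-s*P[:,1],b[1]+s*P[:,0]+c*P[:,1],P[:,2]]
E
python3 - <<'E'
from plant import bot
from h import *
def z(p,k,o): return (np.array(p)+.5)/k-.5+o
tb=[((81,114),(21,170,34)),((765,58),(43,-200,34)),((766,101),(21,-200,34)),((31,61),(50,196,38)),((33,246),(-50,196,38)),((80,244),(-50,170,38)),((77,61),(50,170,38)),((766,206),(-37,-200,26))]
sb=[((88,57),(-50,196,38)),((240,36),(50,196,38)),((437,487),(21,-200,34)),((477,474),(43,-200,34)),((310,530),(-37,-200,26)),((95,82),(-50,170,38)),((245,57),(50,170,38))]
T=bot.camera_model('top');S=bot.camera_model('side')
ut=np.array([z(a,3.8,[170,165]) for a,_ in tb]);Pt=np.array([b for _,b in tb],float)
us=np.array([z(a,3.7,[190,160]) for a,_ in sb]);Ps=np.array([b for _,b in sb],float)
for w in ((1,0),(0,1),(1,1)):
    r=least_squares(lambda b:np.r_[w[0]*(proj(T,b2w(b,Pt))-ut).ravel(),w[1]*(proj(S,b2w(b,Ps))-us).ravel()],[500,0,0],x_scale=[1,1,.01])
    print(w,r.x,np.round(r.fun,1))
    b=r.x
    def inv(P): 
        d=P[:,:2]-b[:2];c,s=np.cos(b[2]),np.sin(b[2]);return np.c_[c*d[:,0]+s*d[:,1],-s*d[:,0]+c*d[:,1]]
    print('blk top',inv(unproj(T,np.array([z(p,3.8,[170,165]) for p in [(677,103),(676,180),(267,111),(269,186)]]),52)).round(1).tolist())
    print('blk side',inv(unproj(S,np.array([z(p,3.7,[190,160]) for p in [(385,378),(310,398),(250,133),(185,144)]]),52)).round(1).tolist())
    print('jar etc',unproj(T,[[305.9,143.1]],72),'backface',b2w(b,[[0,-100,52],[0,-42,52]]))
E
```

```text
(1, 0) [ 5.43458643e+02 -1.85237116e+01  4.42257878e-03] [-0.4 -0.1  0.5  0.   0.7 -0.5 -0.5 -0.2 -0.7  0.3 -0.2  0.6  0.1 -0.5
  0.5  0.4 -0.  -0.  -0.  -0.  -0.  -0.   0.  -0.  -0.   0.  -0.  -0.
 -0.  -0. ]
blk top [[18.8, -146.7], [-21.3, -144.8], [19.2, 67.6], [-20.1, 67.3]]
blk side [[18.6, -146.9], [-18.5, -147.8], [19.7, 62.1], [-18.0, 63.9]]
jar etc [[657.86828571 -81.95618409  72.        ]] backface [[ 543.90089962 -118.52273364   52.        ]
 [ 543.64439089  -60.52330085   52.        ]]
(0, 1) [ 5.44983792e+02 -1.99969078e+01 -3.31048938e-03] [ 0.  -0.   0.   0.   0.  -0.   0.  -0.  -0.  -0.   0.  -0.   0.  -0.
  0.   0.  -0.9 -0.  -0.7 -1.7 -0.6  0.4  0.9  0.7  0.2  1.  -0.3 -1.
  1.2 -1.9]
blk top [[18.4, -145.1], [-21.7, -143.5], [17.1, 69.2], [-22.2, 68.6]]
blk side [[18.2, -145.3], [-18.9, -146.5], [17.7, 63.7], [-20.0, 65.2]]
jar etc [[657.86828571 -81.95618409  72.        ]] backface [[ 544.65274415 -119.99635981   52.        ]
 [ 544.84475219  -61.99667763   52.        ]]
(1, 1) [ 5.44110154e+02 -1.90831572e+01  1.64792916e-03] [-0.1 -0.7  0.8 -0.   1.  -0.6 -0.2 -0.8 -0.5 -0.3 -0.  -0.   0.4 -1.
  0.8  0.3 -1.7 -0.  -1.6 -1.8 -0.8 -0.1  0.7  0.2  0.1  0.6 -1.1 -1.
  0.4 -2. ]
blk top [[18.6, -146.1], [-21.6, -144.3], [18.3, 68.2], [-21.0, 67.8]]
blk side [[18.4, -146.3], [-18.7, -147.3], [18.9, 62.7], [-18.8, 64.4]]
jar etc [[657.86828571 -81.95618409  72.        ]] backface [[ 544.27494729 -119.0830214    52.        ]
 [ 544.17936745  -61.08310015   52.        ]]
```

```bash
python3 -m crank '[[0,0,-0.185,0,0,0,0],[0,0,-0.185,0,0,0,0],[0,0,-0.185,0,0,0,0],[0,0,-0.185,0,0,0,0],[0,0,-0.185,0,0,0,0],[0,0,-0.185,0,0,0,0],[0,0,-0.185,0,0,0,0]]' 20
python3 -m crank '[[0,0,0,45,45,0,0],[0,0,0,45,45,0,0],[0,0,0,45,45,0,0],[0,0,0,45,45,0,0],[0,0,0,45,45,0,0],[0,0,0,45,45,0,0],[0,0,0,45,45,0,0],[0,0,0,45,45,0,0],[0,0,0,0,0,0,0]]'
```

```text
time: 1.92
position: [170.8, -601.2, 231.3]
orientation: [0.705, 0.71, -0.0, 0.0]
ft_force: [-0.8, 0.3, -0.0]
grip_width: -0.3
time: 3.05
position: [526.6, -243.9, 231.5]
orientation: [0.704, 0.71, 0.001, 0.0]
ft_force: [-0.0, -0.2, -1.0]
grip_width: 0.1
```

```bash
python3 -m crank '[[0,0,0,0,18,45,0],[0,0,0,0,0,45,0],[0,0,0,0,0,40,0],[0,0,0,0,0,30,0],[0,0,0,0,0,0,0]]'
python3 - <<'E'
from plant import bot
import cv2,numpy as np
for n in ('side','wrist'):
    a=bot.grab_frame(n)[:,:,::-1]
    cv2.imwrite(f'pics/{n}1.png',a if n=='wrist' else cv2.resize(a[150:330,170:390],None,fx=3.2,fy=3.2))
print(bot.state()['position'])
E
```

```text
time: 3.68
position: [538.7, -246.7, 68.1]
orientation: [0.707, 0.707, -0.001, -0.004]
ft_force: [-0.0, -1.6, 0.8]
grip_width: -0.1
[ 542.03213078 -248.30335849   72.07898376]
```

View pics/side1.png

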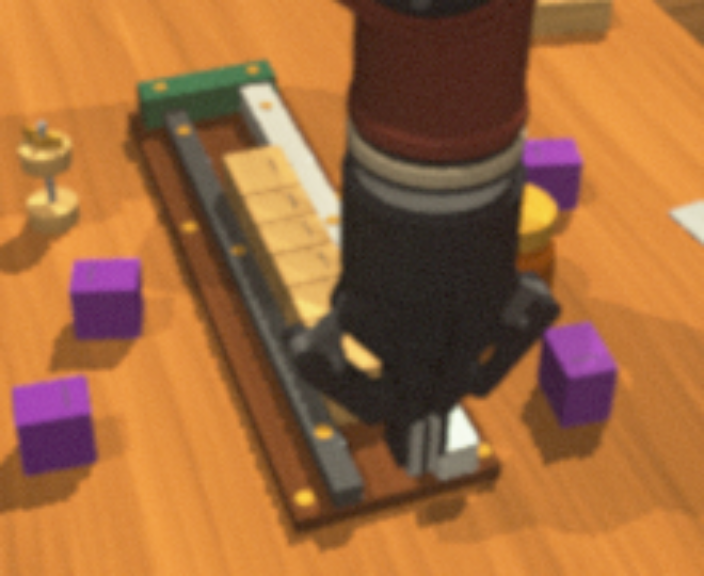

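View pics/wrist1.png

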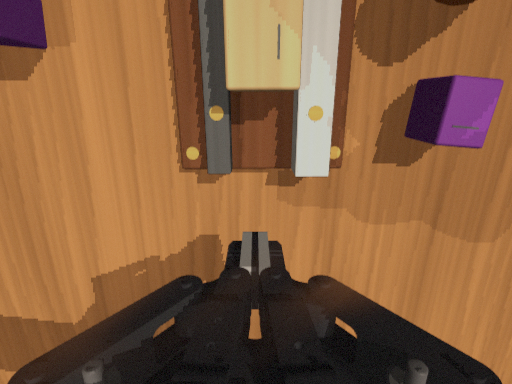

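Run:
```python
from plant import bot
from h import *
m=bot.camera_model('wrist')
print(unproj(m,[[296,176],[329,176]],34).round(1).tolist(),unproj(m,[[208,173],[231,172]],26).round(1).tolist(),unproj(m,[[226,89],[300,88]],52).round(1).tolist())
print(unproj(m,[[256,233]],72).round(1),bot.state()['position'])
```

```text
[[570.6, -219.0, 34.0], [592.1, -219.0, 34.0]] [[511.9, -219.1, 26.0], [527.6, -218.4, 26.0]] [[528.1, -166.0, 52.0], [567.7, -165.4, 52.0]]
[[ 544.2 -241.1   72. ]] [ 542.03213078 -248.30335849   72.07898376]
```

```bash
python3 -m crank '[[0,0,0,0,3,22,0],[0,0,0,0,0,22,0],[0,0,0,0,0,0,0],[0,0,0,0,0,0,0],[0,0,0,0,0,0,0]]'
python3 - <<'E'
from plant import bot
import cv2
for i in range(3):
    cv2.imwrite('pics/wrist2.png',bot.grab_frame('wrist')[:,:,::-1]); print(bot.state()['position'],bot.state()['ft_force'])
E
```

```text
time: 4.4
position: [546.1, -247.9, 28.6]
orientation: [0.707, 0.707, 0.0, 0.001]
ft_force: [-0.6, -0.4, 0.6]
grip_width: -0.4
[ 545.95210786 -247.83806749   28.51755776] [-0.59599448 -0.69332219 -0.17267491]
[ 545.84618896 -247.7340104    28.39316137] [ 0.19385519 -0.39461013  0.57400787]
[ 545.65230726 -247.64001412   28.21648635] [-0.74891139  0.45135644  0.43840119]
```

View pics/wrist2.png

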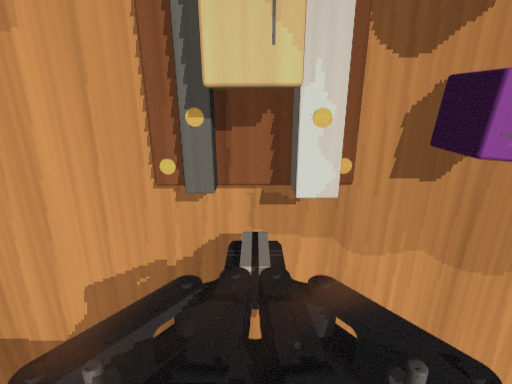

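```bash
python3 -m crank '[[0,0,0,20,0,0,0],[0,0,0,20,0,0,0],[0,0,0,12,0,0,0],[0,0,0,5,0,0,0],[0,0,0,5,0,0,0],[0,0,0,5,0,0,0],[0,0,0,5,0,0,0],[0,0,0,5,0,0,0],[0,0,0,5,0,0,0],[0,0,0,5,0,0,0],[0,0,0,5,0,0,0]]'
python3 - <<'E'
from plant import bot
import cv2
cv2.imwrite('pics/wrist3.png',bot.grab_frame('wrist')[:,:,::-1])
a=bot.grab_frame('side')[:,:,::-1]
cv2.imwrite('pics/side3.png',cv2.resize(a[150:330,170:390],None,fx=3.2,fy=3.2))
E
```

```text
time: 5.92
position: [545.0, -155.1, 27.3]
orientation: [0.707, 0.707, 0.0, 0.0]
ft_force: [0.6, -1.1, -0.5]
grip_width: 0.0
```

View pics/wrist3.png

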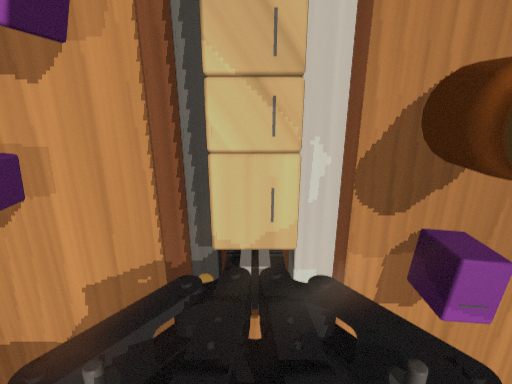

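View pics/side3.png

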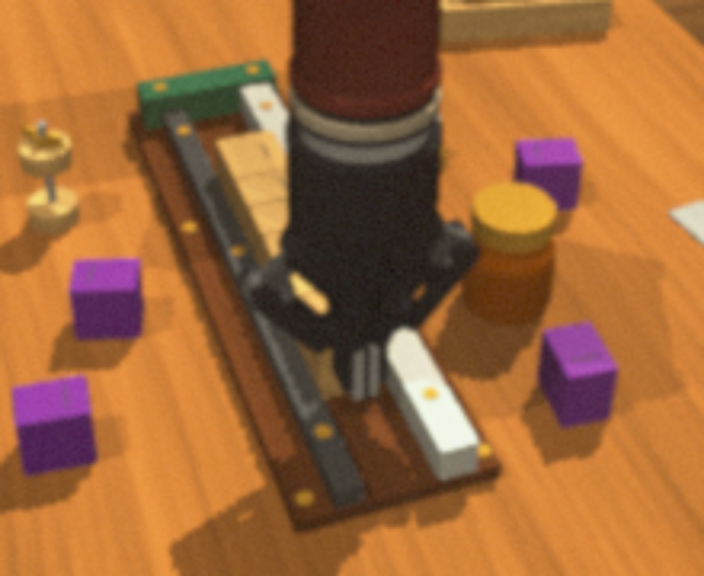

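```bash
python3 -m crank '[[0,0,0,5,0,0,0],[0,0,0,5,0,0,0],[0,0,0,5,0,0,0],[0,0,0,5,0,0,0],[0,0,0,5,0,0,0],[0,0,0,5,0,0,0],[0,0,0,5,0,0,0],[0,0,0,5,0,0,0],[0,0,0,5,0,0,0],[0,0,0,5,0,0,0],[0,0,0,5,0,0,0],[0,0,0,5,0,0,0],[0,0,0,5,0,0,0],[0,0,0,2,0,0,0],[0,0,0,2,0,0,0],[0,0,0,2,0,0,0]]'
python3 - <<'E'
from plant import bot
import cv2
cv2.imwrite('pics/top4.png',cv2.resize(bot.grab_frame('top')[165:245,170:380,::-1],None,fx=3.8,fy=3.8,interpolation=cv2.INTER_CUBIC))
a=bot.grab_frame('side')[:,:,::-1]
cv2.imwrite('pics/side4.png',cv2.resize(a[150:330,170:390],None,fx=3.2,fy=3.2))
E
```

```text
time: 8.02
position: [544.9, -84.2, 27.3]
orientation: [0.707, 0.707, -0.0, 0.0]
ft_force: [-0.7, 0.2, 1.0]
grip_width: 0.1
```

View pics/top4.png

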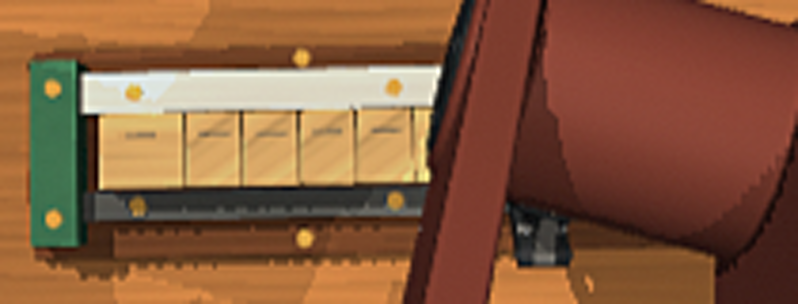

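View pics/side4.png

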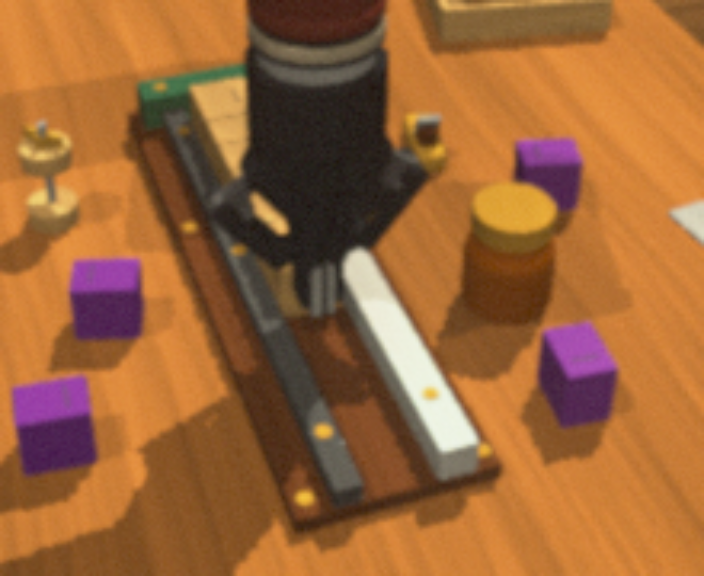

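```bash
python3 -m crank '[[0,0,0,2,0,0,0],[0,0,0,2,0,0,0],[0,0,0,2,0,0,0],[0,0,0,1,0,0,0],[0,0,0,1,0,0,0],[0,0,0,0,0,0,0]]'; python3 -m crank '[[0,0,0,1,0,0,0],[0,0,0,1,0,0,0],[0,0,0,0,0,0,0]]';python3 -m crank '[[0,0,0,1,0,0,0],[0,0,0,0,0,0,0]]'
```

```text
time: 8.88
position: [544.8, -76.1, 27.3]
orientation: [0.707, 0.707, 0.0, -0.0]
ft_force: [0.2, -0.2, -0.0]
grip_width: 0.1
time: 9.25
position: [544.8, -74.1, 27.3]
orientation: [0.707, 0.707, 0.0, -0.0]
ft_force: [-0.2, -0.4, -1.1]
grip_width: 0.1
time: 9.5
position: [544.8, -73.2, 27.3]
orientation: [0.707, 0.707, 0.0, -0.0]
ft_force: [0.1, 0.1, -0.0]
grip_width: 0.1
```

```bash
python3 -m crank '[[0,0,0,1,0,0,0],[0,0,0,0,0,0,0]]'; python3 -m crank '[[0,0,0,1,0,0,0],[0,0,0,0,0,0,0]]';python3 - <<'E'
from plant import bot
import cv2
cv2.imwrite('pics/top5.png',cv2.resize(bot.grab_frame('top')[165:245,170:380,::-1],None,fx=3.8,fy=3.8,interpolation=cv2.INTER_CUBIC))
print(bot.state()['ft_force'])
E
```

```text
time: 9.75
position: [544.8, -72.2, 27.3]
orientation: [0.707, 0.707, 0.0, -0.0]
ft_force: [0.2, -0.5, 0.4]
grip_width: -0.1
time: 10.0
position: [544.8, -71.2, 27.3]
orientation: [0.707, 0.707, 0.0, -0.0]
ft_force: [0.2, 0.2, -0.1]
grip_width: 0.1
[0.0845964  0.48933636 0.16009418]
```

View pics/top5.png

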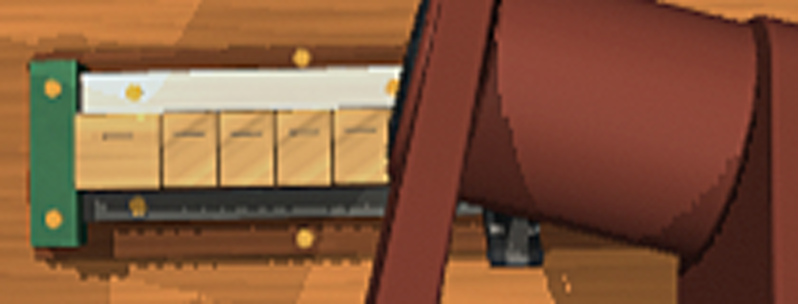

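```bash
python3 -m crank '[[0,0,0,1,0,0,0],[0,0,0,0,0,0,0]]'; python3 -m crank '[[0,0,0,1,0,0,0],[0,0,0,0,0,0,0]]'
```

```text
time: 10.3
position: [545.0, -70.6, 27.4]
orientation: [0.707, 0.708, -0.0, 0.0]
ft_force: [0.6, -1.9, -0.9]
grip_width: 0.1
time: 10.55
position: [545.4, -70.5, 27.7]
orientation: [0.707, 0.708, -0.0, 0.001]
ft_force: [-0.2, -4.2, -0.2]
grip_width: -0.2
```

```bash
python3 -m crank '[[0,0,0,1,0,0,0],[0,0,0,1,0,0,0],[0,0,0,0,0,0,0],[0,0,0,0,0,0,0]]'
```

```text
time: 11.05
position: [545.8, -70.5, 28.0]
orientation: [0.706, 0.708, -0.001, 0.003]
ft_force: [-0.2, -9.7, 0.2]
grip_width: -0.2
```

```bash
python3 -m crank '[[0,0,0,-2,0,0,0],[0,0,0,-2,0,0,0],[0,0,0,-5,0,0,0],[0,0,0,-20,0,0,0],[0,0,0,-40,0,0,0],[0,0,0,-40,0,0,0],[0,0,0,-40,0,0,0],[0,0,0,-40,0,-30,0],[0,0,0,-40,0,-50,0],[0,0,0,-60,0,-50,0],[0,0,0,-40,0,-40,0],[0,0,0,0,0,0,0],[0,0,0,0,0,0,0]]'
python3 - <<'E'
from plant import bot
import cv2
a=bot.grab_frame('top')[:,:,::-1];cv2.imwrite('pics/top6.png',a)
cv2.imwrite('pics/top6z.png',cv2.resize(a[165:245,170:380],None,fx=3.8,fy=3.8,interpolation=cv2.INTER_CUBIC))
a=bot.grab_frame('side')[:,:,::-1]
cv2.imwrite('pics/side6.png',cv2.resize(a[150:330,170:390],None,fx=3.2,fy=3.2))
for c in ('top','side'):
  for n in ('thumb_plane','spool_clamp','varnish_jar'):
    for d in bot.masks_of(n,c)[:1]: print(c,n,[round(float(v),1) for v in d['rect']])
E
```

```text
time: 12.68
position: [544.3, -383.5, 185.4]
orientation: [0.707, 0.707, 0.0, -0.001]
ft_force: [0.0, 0.8, -1.0]
grip_width: -0.3
top thumb_plane [228.0, 140.6, 28.4, 14.9]
top spool_clamp [224.8, 270.4, 21.2, 16.0]
top varnish_jar [306.8, 146.2, 32.4, 32.5]
side thumb_plane [301.7, 194.1, 9.4, 20.2]
side spool_clamp [185.8, 207.3, 17.3, 36.4]
side varnish_jar [322.8, 228.5, 17.6, 40.6]
```

View pics/top6z.png

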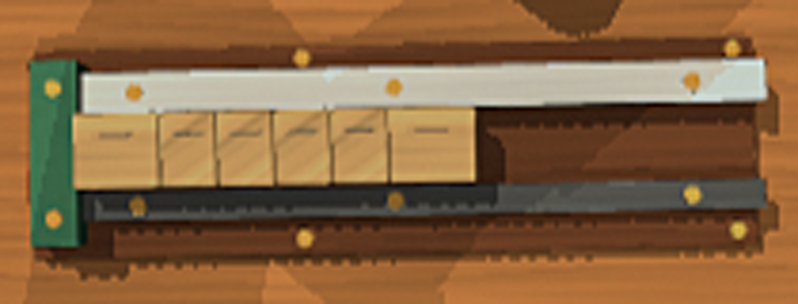

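View pics/side6.png

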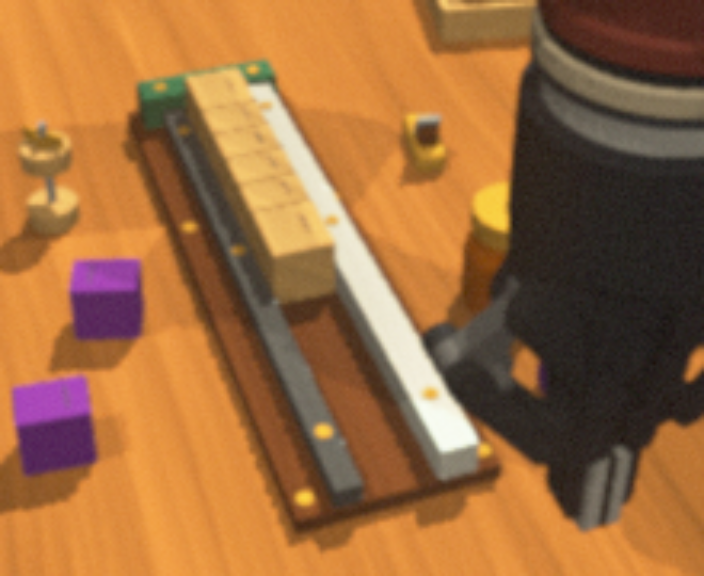

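Run:
```python
from plant import bot
print(bot.state()['time'],bot.state()['position'],bot.state()['ft_force']);print(bot.sign_off())
```

```text
13.075 [ 545.06580384 -382.46558019  185.33013015] [0.12556078 0.54778582 0.38354496]
the job is handed in; nothing more can be done
None
```

I pushed the row home with the closed fingertips on the back of the last block only. It moved about 105 mm and came to rest against the end stop. I then backed straight out, lifted clear and handed the job in at about 13 s.

**Contact at the stop:** the tool stalled at y ≈ -70.5 mm. The push force rose from about 2 N to 10 N over the last 3 mm commanded, without further motion. That is about 1.5 mm from the -72 mm I had estimated from the images, which is within the calibration error.

**Final pictures:** the top and side views show all six blocks upright, closed up and against the green stop, with the hand clear. I judged the gaps by eye and did not measure them.

**Bystanders:** the thumb plane, spool clamp and jar were detected in the top view within about 3 px of where they started. In the side view the jar read about 7 px off, because the gripper was hiding part of it.

**Disagreement:** the wrist camera put the channel about 5 mm farther out in x than the top camera did. I aimed by the fingers' position relative to the channel in the wrist picture.

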